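# Charge a refillable spray can on the bench charging station

### The arm

A 6-joint arm with a two-finger parallel gripper is mounted at the origin on a cart in front of the work surface, level with it; the furniture and walls round the work are solid. World frame = base frame: x ahead of the robot, y to its left, z up, the work surface at z = 0. Lengths are in mm, angles in degrees, forces in N, time in s.
With the tool pointing down it reaches from about 350 to 850 mm from the base axis. Payload 8.1 kg.
Tool frame: the origin (TCP) lies at the very end of the fingers, on their centre line; the grasp point (between the pads) lies 19 mm behind it; z points along the fingers, y is the line along which they close (so a half turn about z gives the same grasp; the last joint's range is limited). The gripper opens to 85 mm and grips with 20 to 120 N. Pads are 22 mm wide; open, the fingers measure 114 mm over their backs; the gripper's body (76 mm by 85 mm) begins 54 mm behind the grasp point. The pads swing forward as they close: fully open they stand 13 mm farther back than shut.
Start: joints at [60.882, 7.471, 85.268, -0, 87.261, -4.893], TCP at [246.169, 547.18, 231.292] pointing down, gripper open.
Joint ranges: [-169.43, 169.43], [-51.17, 129.36], [1.28, 143.12], [-76.62, 256.62], [0, 156.53], [-152.29, 152.29]. Speed limits (degrees/s): [136.94, 136.94, 159.86, 180, 180, 180].

### API

Orientations are given as [roll, pitch, yaw] about the fixed x, y, z axes, in that order (R = Rz(yaw) Ry(pitch) Rx(roll)).
In Python, from bench import sense, eyes, job, models gives the robot as it stands. The module is installed in compiled form; this text tells all that it offers.
- The arm moves only by the tool apply_moves, never from a script. Its argument "rows" is a list of rows, each a list of 6 numbers: the shift along the tool's x, y, z in mm, then the turn, a rotation vector about the tool's x, y, z in rad. In form: [[dx, dy, dz, rx, ry, rz], ...]. A call has exactly 5 rows; each row shifts and turns the commanded pose from where the row before left it, along the tool's axes as they then stand; what a row does not reach is not made up. A row lasts 1/8 s, in which the tool goes at most 62.5 mm and 10.7 degrees, less where a joint would pass 70% of its speed; a pose out of reach is approached as far as the arm can. A call is refused whole if a number of a shift passes 62.5 or a number of a turn 0.188, either way. A call with a gripper value outside its range is refused whole. "fingers" is the finger opening in mm, from 0 to 85.4, set as the call begins (left out, the last holds). The fingers move at their own pace and stop on an object; "grip_force" is the grip in N (left out, the last holds). Time passes only in rows, so rows that do not move let the fingers close, or fill a call up. It gives the time, the measured TCP pose, the force, the opening and the grip force at its end, in the units of the state.
- sense(): the state, without advancing time (a new reading comes with each control period).
- eyes.snapshot(name): name is "scene" or "side" or "wrist"; returns (picture, depth): 384x512x3 uint8, red, green, blue; 384x512 float32, mm along the optical axis (not along the pixel's ray), 0 where there is no reading.
- eyes.get_calibration(name): a dict with "intrinsics" (3x3 intrinsics, pixels), "R" (3x3) and "t" (3): a world point X has camera coordinates R X + t; the wrist camera has in their place "mount" (4x4, takes a point from camera to tool coordinates, whose origin is the TCP and whose axes are the flange's). Camera axes: x right, y down, z forward; pixel columns grow to the right and rows downward; lengths in mm; the calibration is good to about 2 mm. A picture is of the moment at which its call begins: read the wrist's pose just before it. get_calibration takes no time and is no camera call.
- job.hand_in(): hands the job in; it is judged then, once.
Trained networks look in the newest picture that a camera, given by its name, has taken for a name from the list of things; names that differ only in an ending like _2 or _b are one class to them, and where a whole thing is asked for, a point or a joint stands for the part that bears it (a point fixed in the world has none). Each returns a list of dicts, best first, with "confidence" (0 to 1); they miss things now and then, are a little off and sometimes report something else, mostly with a low value. They report only what shows in the picture. A call takes as long as a camera call. They do not tell look-alikes from the thing itself.
- models.boxes_of(name, camera): "xyz" ([x, y, z] in mm, in world coordinates, good to about 4 mm: the middle of the surface that is visible of it).
- models.cut_out(name, camera): "pixels" (384x512 bool, what is visible of it).
- models.place_of(name, camera): "xyz" ([x, y, z] in mm, in world coordinates, good to about 4 mm: a listed point, or the origin of a listed thing).
The state is a dict: "time": time; "joint_pos": joint angles; "qd": joint speeds; "joint_efforts": joint torques, N m; "tool_pos": TCP position; "tcp_rot": TCP orientation; "ft_force": force on the tool from outside, world axes, zero at the start; "wrist_torque": the same for the moment, N m; "finger_gap": finger opening in mm; "grip_force": force on a finger pad.
Only numpy, scipy, OpenCV 4.12 (cv2) and the standard library are available. Lean on these libraries where they do the work, as an engineer would, in place of code of your own. Each camera call takes 0.05 s, during which the arm holds its last target. There are 200 camera calls.

### The job

Charge the red-capped spray can with air: first turn the regulator knob until its white pointer is at the red index tab, because air flows as soon as the sprung ring cup is pushed down. Then stand the can upright in the ring cup and press it down against the spring as far as it goes, without ramming it and without knocking over or shoving the glue bottle and the paint tin. Finish while still holding the can fully down; do not let go of it.

Things in the scene. Friction and masses are not known exactly. Their poses are not given: they have to be found in the camera images.
- station: charging station, fixed: blue base 200x280 mm, bright deck 40 mm above the bench, grey air tank along the rear (top 113 mm) with a gauge (top about 170 mm). Origin on the bench; x to the rear, y to its left, yaw within 0.3 rad. Base spans x -75..125, y -140..140 mm; ring cup axis at x 0, y 60 mm, knob axis at x -5, y -75 mm; guide rods at y 8 and 112 mm end 80 mm above the bench
- cradle (a joint): travel of the sprung ring cup (m): 0 up at rest, 0.016 fully down on its stop. The spring pushes up with about 6 N at the top and 15 N at the bottom; it springs back when let go; the can's own weight (2 to 3.5 N) does not push it down
- cup_seat (a point): centre of the inner floor of the black ring cup, where the can's underside comes to stand; z up, 75 mm above the bench at rest, 59 mm when fully down. The cup is round, inner diameter 62 mm, rim 27 mm above this floor, the last 9 mm flaring to 73 mm inside and 79 mm outside; it moves up and down with joint cradle
- knob (a joint): angle of the regulator knob (rad), 0 to 2.4, growing clockwise seen from above. It stays where it is left, light friction (about 0.06 N m)
- knob_grip (a point): point on the knob's upright axis inside its bar grip, 66.5 mm above the bench. The black bar grip is 46 mm long, 14 mm wide, and spans 50 to 77 mm above the bench over a round skirt of 52 mm diameter. x of this frame points along the bar towards the white pointer
- knob_pointer (a point): the white-marked end of the knob's bar, 26 mm from the knob's axis; x of this frame points from the axis along the pointer
- index (a joint): angle (rad) at which the red index tab is set, same zero and direction as joint knob: the knob is at the tab when both angles are equal. The tab cannot be moved
- index_mark (a point): middle of the red tab on the rim of the white dial, 40 mm from the knob's axis; x of this frame points outward from the axis
- spray_can: the refillable spray can with a red cap, standing upright on the open bench among the glue bottle and the paint tin (not the similar one far left, beyond the tool box); 58 mm diameter, 217 mm tall with its cap (cap from 169 mm up, 54 mm diameter), 0.2 to 0.35 kg. Origin at the centre of its underside, z up
- glue_bottle: yellow glue bottle, bystander, 61 mm diameter, 176 mm tall; origin at the centre of its underside
- paint_tin: small paint tin, bystander, 78 mm diameter, 78 mm tall; origin at the centre of its underside
There are look-alikes about, which are no part of the job. What is meant by the spray_can is not orange or pink, and is the smaller of those in its own colour.

How it is judged:
By the outcome, as a careful person would: the job done as asked, in the order asked, and still so for the second after the job is handed in, while the arm keeps its last pose, push and grip.
It also fails if it takes over 58 s, if anything falls off the work surface, if the arm or the gripper's body presses on something with over 40 N, if the wrist force passes 120 N, or if a joint passes its speed limit or range.

## Working session

There is one attempt and no reset: what is moved stays moved. The work goes in short steps, Python scripts to look and compute and a tool call to move; the robot and the scene stay as the last step left them, time stands still between calls to the robot, and variables do not carry over. Pictures are saved under pics/ and viewed, at most 10 in all, crops included, and the job is handed in when it is done.

Besides the shell and the picture viewer there is one more tool, called after ">>>" as name(argument=value, ...), one argument or row to a line, values as JSON. apply_moves: Moves the arm, as the interface text tells. Its arguments: {"type":"object","properties":{"rows":{"type":"array"},"fingers":{"type":"number"},"grip_force":{"type":"number"}},"required":["rows"]}

```bash
mkdir -p pics; cat > h.py <<'E'
import numpy as np,cv2
from bench import sense,eyes,job,models
from scipy.spatial.transform import Rotation as Rn
def w(cam,u,v,d):
    c=eyes.get_calibration(cam);K=np.array(c["intrinsics"])
    p=np.linalg.inv(K)@np.array([u,v,1])*d
    return np.array(c["R"]).T@(p-np.array(c["t"]))
E
python3 - <<'E'
from h import *
print(sense())
for c in("scene","side"):
    p,d=eyes.snapshot(c);cv2.imwrite(f"pics/{c}0.png",cv2.cvtColor(p,cv2.COLOR_RGB2BGR));np.save(f"pics/{c}0.npy",d)
    for n in("spray_can","glue_bottle","paint_tin","station","cup_seat","knob_grip","knob_pointer","index_mark"):
        for r in models.place_of(n,c): print(c,n,np.round(r["xyz"]),round(r["confidence"],2))
a=cv2.imread("pics/scene0.png");b=cv2.imread("pics/side0.png")
cv2.imwrite("pics/both0.png",cv2.resize(np.vstack([a,b]),(400,600)))
E
```

```text
{'time': 0.0, 'joint_pos': array([ 6.08831290e+01,  7.51614488e+00,  8.53297845e+01, -1.49829228e-03,
        8.72635665e+01, -4.89288150e+00]), 'qd': array([ 0.03910755,  0.11418922,  0.00085316, -0.11840098, -0.03441423,
        0.07504777]), 'joint_efforts': array([ 2.03051836e-04, -5.69423139e+01, -5.00535178e+01, -9.77325953e-05,
        1.54331949e-02, -1.91396066e-05]), 'tool_pos': array([245.89217226, 546.67698275, 230.22880841]), 'tcp_rot': array([-1.79890775e+02, -7.84825220e-03,  1.55776076e+02]), 'ft_force': array([ 0.77628665, -0.29422532, -0.13310247]), 'wrist_torque': array([-0.05842465,  0.04885897, -0.05788791]), 'grip_force': 0.0, 'finger_gap': 85.611894702609}
scene spray_can [629. 379.  -3.] 0.96
scene spray_can [515. 387.  -2.] 0.87
scene spray_can [473. 684.   1.] 0.7
scene glue_bottle [612. 241.  -4.] 0.45
scene paint_tin [474. 253.  -2.] 0.83
scene station [527. -89.  -1.] 0.72
scene cup_seat [518. -31.  76.] 0.47
scene cup_seat [470. 252.   1.] 0.2
side spray_can [594. 531.   1.] 0.88
side spray_can [628. 380.  -2.] 0.73
side spray_can [515. 385.   2.] 0.71
side spray_can [470. 684.  -1.] 0.61
side glue_bottle [616. 243.  -1.] 0.78
side paint_tin [473. 259.  -2.] 0.62
side station [522. -83.  -4.] 0.95
side cup_seat [514. -28.  76.] 0.95
side knob_grip [ 530. -167.   68.] 0.81
side knob_grip [610. 244.  -2.] 0.35
side knob_pointer [ 537. -142.   65.] 0.91
side index_mark [ 567. -158.   46.] 0.7
```

View pics/scene0.png

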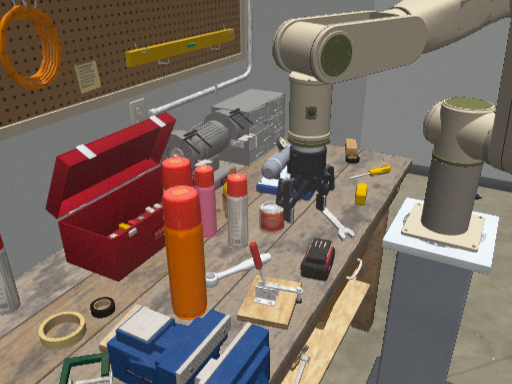

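View pics/side0.png

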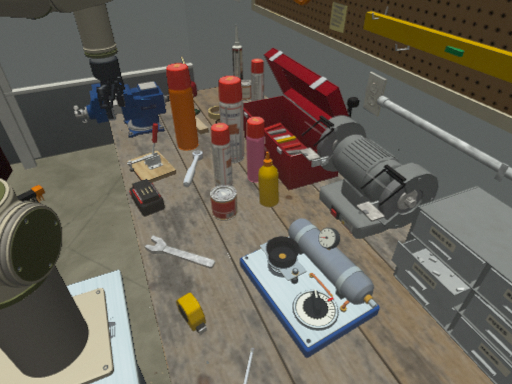

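```bash
python3 - <<'E'
from h import *
for c in ("side","scene"):
    k=eyes.get_calibration(c);K=np.array(k["intrinsics"])
    for X in((515,386,0),(515,386,217),(629,380,0),(629,380,150),(594,531,217),(614,242,176),(530,-167,77)):
        q=K@(np.array(k["R"])@X+k["t"]);print(c,X,np.round(q[:2]/q[2]))
print(eyes.get_calibration("wrist"))
a=cv2.imread("pics/side0.png");
x=cv2.resize(a[50:230,150:300],(500,600),interpolation=3)
cv2.imwrite("pics/c1.png",x)
E
```

```text
side (515, 386, 0) [224. 184.]
side (515, 386, 217) [220. 126.]
side (629, 380, 0) [256. 177.]
side (629, 380, 150) [256. 139.]
side (594, 531, 217) [228. 103.]
side (614, 242, 176) [271. 154.]
side (530, -167, 77) [318. 300.]
scene (515, 386, 0) [238. 243.]
scene (515, 386, 217) [236. 176.]
scene (629, 380, 0) [206. 233.]
scene (629, 380, 150) [204. 189.]
scene (594, 531, 217) [180. 191.]
scene (614, 242, 176) [232. 165.]
scene (530, -167, 77) [308. 156.]
{'intrinsics': array([[285.30436376,   0.        , 249.70997293],
       [  0.        , 285.30436376, 189.06460746],
       [  0.        ,   0.        ,   1.        ]]), 'mount': array([[-8.38565248e-04, -9.48669673e-01, -3.16267527e-01,
         8.11528661e+01],
       [ 9.99999538e-01, -6.47125998e-04, -7.10335502e-04,
        -1.67418088e+00],
       [ 4.69208810e-04, -3.16267976e-01,  9.48669778e-01,
        -1.41261443e+02],
       [ 0.00000000e+00,  0.00000000e+00,  0.00000000e+00,
         1.00000000e+00]])}
```

View pics/c1.png

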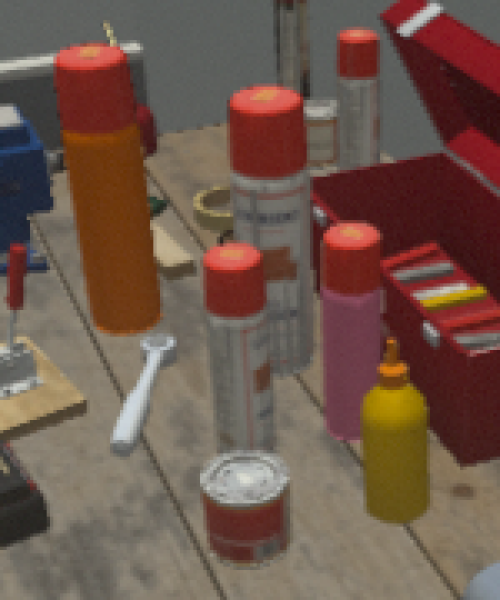

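Candidates in the side view: orange (180,105), large silver (230,105), small silver (221,155), pink (256,145) and the far silver (257,80) beyond the tool box. The spray_can is the small silver one at (221,155). It isn't orange or pink, it is smaller than the large silver one, and it stands beside the tin and the glue bottle, at about (515,386). The station is at the lower right of the side view, with the knob at about (317,300).

```bash
cat >> h.py <<'E'
def plan(xyz,yaw,n,start=None):
    s=sense()
    p=np.array(s["tool_pos"]) if start is None else np.array(start[:3]); y0=s["tcp_rot"][2] if start is None else start[3]
    d=(np.array(xyz)-p)/n; dy=((yaw-y0+180)%360-180)/n
    for i in range(n):
        y=np.radians(y0+dy*i); R=Rn.from_euler('xyz',[np.pi,0,y]).as_matrix()
        t=R.T@d
        print([*[float(x) for x in np.round(t,1)],0,0,round(float(-np.radians(dy)),4)])
    print("dyaw",dy*n,"d",d*n)
def st():
    s=sense();print(round(s["time"],2),np.round(s["tool_pos"],1),np.round(s["tcp_rot"],1),np.round(s["ft_force"],1),round(s["finger_gap"],1),round(s["grip_force"],1),np.round(s["joint_pos"],0))
E
python3 -c "
from h import *
plan((530,-167,200),74,15)"
```

```text
[-36.8, -35.7, 2.1, 0, 0, 0.0952]
[-40.0, -32.0, 2.1, 0, 0, 0.0952]
[-42.9, -28.1, 2.1, 0, 0, 0.0952]
[-45.3, -23.9, 2.1, 0, 0, 0.0952]
[-47.4, -19.4, 2.1, 0, 0, 0.0952]
[-49.0, -14.8, 2.1, 0, 0, 0.0952]
[-50.2, -10.1, 2.1, 0, 0, 0.0952]
[-51.0, -5.3, 2.1, 0, 0, 0.0952]
[-51.2, -0.4, 2.1, 0, 0, 0.0952]
[-51.0, 4.4, 2.1, 0, 0, 0.0952]
[-50.4, 9.3, 2.1, 0, 0, 0.0952]
[-49.3, 14.0, 2.1, 0, 0, 0.0952]
[-47.7, 18.6, 2.1, 0, 0, 0.0952]
[-45.7, 23.1, 2.1, 0, 0, 0.0952]
[-43.3, 27.3, 2.1, 0, 0, 0.0952]
dyaw -81.77737675005827 d [ 283.82121452 -714.19622419  -31.33272781]
```

>>> apply_moves(
  rows=[
    [-37,-36,2,0,0,0.095],
    [-40,-32,2,0,0,0.095],
    [-43,-28,2,0,0,0.095],
    [-45,-24,2,0,0,0.095],
    [-47,-19,2,0,0,0.095],
  ],
  fingers=45,
)

```text
time: 1.52
tool_pos: [341.1, 308.0, 221.4]
tcp_rot: [180.0, 0.0, 128.4]
ft_force: [1.0, 0.2, 0.4]
finger_gap: 44.9
grip_force: 0.0
```

>>> apply_moves(
  rows=[
    [-49,-15,2,0,0,0.095],
    [-50,-10,2,0,0,0.095],
    [-51,-5,2,0,0,0.095],
    [-51,0,2,0,0,0.095],
    [-51,4,2,0,0,0.095],
  ],
)

```text
time: 2.15
tool_pos: [436.1, 70.4, 211.6]
tcp_rot: [179.9, 0.0, 101.2]
ft_force: [0.4, 0.2, 0.1]
finger_gap: 45.0
grip_force: 0.0
```

>>> apply_moves(
  rows=[
    [-50,9,2,0,0,0.095],
    [-49,14,2,0,0,0.095],
    [-48,19,2,0,0,0.095],
    [-46,23,2,0,0,0.095],
    [-43,27,2,0,0,0.095],
  ],
)

```text
time: 2.78
tool_pos: [530.8, -167.1, 201.4]
tcp_rot: [180.0, -0.0, 73.9]
ft_force: [1.3, -0.4, 0.2]
finger_gap: 45.0
grip_force: 0.0
```

>>> apply_moves(
  rows=[
    [0,0,0,0,0,0],
    [0,0,0,0,0,0],
    [0,0,0,0,0,0],
    [0,0,0,0,0,0],
    [0,0,0,0,0,0],
  ],
)

```text
time: 3.4
tool_pos: [530.3, -164.7, 201.6]
tcp_rot: [180.0, 0.0, 74.2]
ft_force: [-0.4, -0.2, -0.3]
finger_gap: 45.0
grip_force: 0.0
```

```bash
cat >> h.py <<'E'
def wristpose():
    s=sense();T=np.eye(4);T[:3,:3]=Rn.from_euler('xyz',s["tcp_rot"],degrees=True).as_matrix();T[:3,3]=s["tool_pos"]
    return T@np.array(eyes.get_calibration("wrist")["mount"])
def onplane(T,u,v,z):
    K=np.array(eyes.get_calibration("wrist")["intrinsics"])
    r=T[:3,:3]@(np.linalg.inv(K)@[u,v,1]);return T[:3,3]+r*(z-T[2,3])/r[2]
E
python3 - <<'E'
from h import *
st()
T=wristpose();p,d=eyes.snapshot("wrist");np.savez("pics/w1.npz",T=T,p=p,d=d)
cv2.imwrite("pics/w1.png",cv2.cvtColor(p,cv2.COLOR_RGB2BGR))
for n in("knob_grip","knob_pointer","index_mark","station","cup_seat"):
    for r in models.place_of(n,"wrist"): print(n,np.round(r["xyz"],1),round(r["confidence"],2))
E
```

```text
3.4 [ 530.3 -164.7  201.6] [180.    0.   74.2] [-0.4 -0.2 -0.3] 45.0 0.0 [-23.   1.  95.  -0.  84.  -7.]
knob_grip [ 528.3 -163.    66.1] 0.87
knob_grip [515.3 -28.8  76. ] 0.34
knob_pointer [ 536.3 -136.    67.3] 0.72
index_mark [ 573.1 -159.3   44.5] 0.93
station [519.  -89.2  -1.4] 0.59
cup_seat [515.7 -28.7  79.6] 0.94
```

View pics/w1.png

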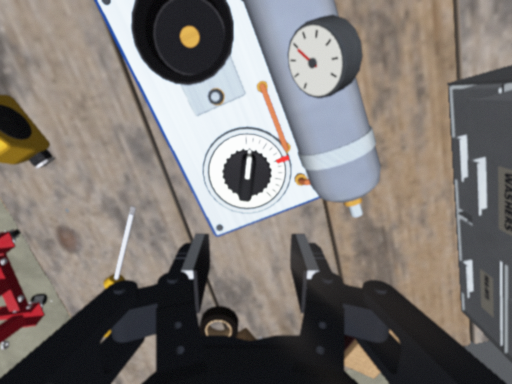

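The wrist view shows the cup at (190,37), the knob at (246,174) with its white pointer up at (249,155), and the red tab at (283,159). I'll now measure these more precisely.

```bash
python3 - <<'E'
from h import *
z=np.load("pics/w1.npz");T=z["T"];p=z["p"].astype(int);d=z["d"]
r,g,b=p[...,0],p[...,1],p[...,2]
sub=np.zeros(r.shape,bool);sub[120:220,200:300]=1
red=sub&(r>150)&(g<90)&(b<90)
dark=sub&(p.max(2)<60)
v,u=np.where(red);print("red",len(u),u.mean(),v.mean(),d[red].mean())
I=np.mean([onplane(T,a,c,45) for a,c in zip(u,v)],0)
n,l,s,c=cv2.connectedComponentsWithStats(dark.astype(np.uint8));k=1+np.argmax(s[1:,4]);print("dark",s[k],c[k])
m=np.zeros(r.shape,np.uint8);cnt,_=cv2.findContours((l==k).astype(np.uint8),0,2);cv2.drawContours(m,[cv2.convexHull(cnt[0])],-1,1,-1)
wh=(m>0)&(p.min(2)>130);v,u=np.where(wh);P=np.array([onplane(T,a,c,77)[:2] for a,c in zip(u,v)]);print("white",len(u),u.min(),u.max(),v.min(),v.max(),P.mean(0))
q=P-P.mean(0);e=np.linalg.svd(q)[2][0];e*=np.sign(e[1]);print("ptr dir",np.degrees(np.arctan2(e[1],e[0])),"len",np.ptp(q@e),"tip",P.mean(0)+e*(q@e).max(),"inner",P.mean(0)+e*(q@e).min())
# 3D from depth
def pc(mask):
    K=np.array(eyes.get_calibration("wrist")["intrinsics"]);v,u=np.where(mask&(d>0));return (T[:3,:3]@(np.linalg.inv(K)@(np.stack([u,v,1+0*u])*d[v,u]))).T+T[:3,3]
yy,xx=np.mgrid[:384,:512];X=pc(((xx-247)**2+(yy-172)**2<50**2));print("deck z",np.median(X[:,2]))
B=X[(X[:,2]>66)];print("bar n",len(B),B.mean(0),B[:,2].max());q=B[:,:2]-B[:,:2].mean(0);s_,e=np.linalg.svd(q)[1:];e=e[0]*np.sign(e[0][1]);print("bar dir",np.degrees(np.arctan2(e[1],e[0])),np.ptp(q@e))
n_=np.array([-e[1],e[0]]);mid=B[:,:2].mean(0)+e*((q@e).max()+(q@e).min())/2+n_*((q@n_).max()+(q@n_).min())/2;print("bar mid",mid,"w",np.ptp(q@n_))
print("index",I)
for D in (mid,):
    a=I[:2]-D;print("index ang",np.degrees(np.arctan2(a[1],a[0])),np.hypot(*a))
# cup: rim points
C=pc((xx-185)**2+(yy-37)**2<70**2);C=C[(C[:,2]>97)&(C[:,2]<108)]
c,rr=cv2.minEnclosingCircle(C[:,:2].astype(np.float32));print("cup",c,rr,len(C))
big=cv2.resize(cv2.cvtColor(z["p"],cv2.COLOR_RGB2BGR)[120:220,195:300],None,fx=6,fy=6,interpolation=2);cv2.imwrite("pics/w1c.png",big)
E
```

```text
red 36 282.6666666666667 158.75 300.55212
dark [ 224  151   46   49 1331] [246.77385424 175.00300526]
white 146 236 254 151 197 [ 531.87164085 -152.49105081]
ptr dir 72.28672033175026 len 45.94365775281989 tip [ 536.87177601 -136.836085  ] inner [ 522.89324103 -180.60159937]
deck z 43.62933234381168
bar n 634 [ 527.23148939 -162.96563372   75.56310589] 78.60607148963976
bar dir 68.04166810223185 47.08522611588312
bar mid [ 526.64265788 -164.66002897] w 14.000687187350675
index [ 567.78481625 -160.65938788   45.        ]
index ang 5.553949197298707 41.33621081372262
cup (515.1741333007812, -30.407812118530273) 39.09986114501953 1460
```

View pics/w1c.png

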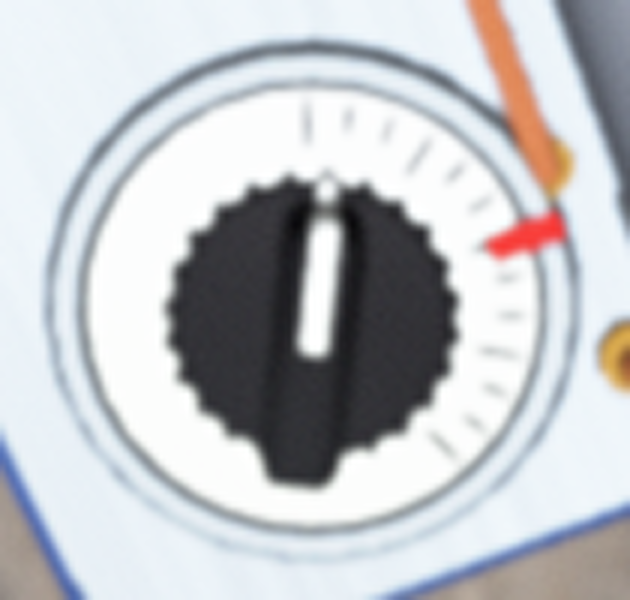

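```bash
cat > knob.py <<'E'
from h import *
def knob(f,c0,rad=45):
    z=np.load(f);T=z["T"];p=z["p"];g=cv2.cvtColor(p,cv2.COLOR_RGB2GRAY)
    yy,xx=np.mgrid[:384,:512];near=(xx-c0[0])**2+(yy-c0[1])**2<rad**2
    m=((p.min(2)>245)&near).astype(np.uint8)
    n,l,s,_=cv2.connectedComponentsWithStats(m);k=1+np.argmax(s[1:,4]);cnt,_=cv2.findContours((l==k).astype(np.uint8),0,2)
    h=cv2.convexHull(max(cnt,key=cv2.contourArea))[:,0];H=np.array([onplane(T,a,b,44)[:2] for a,b in h]).astype(np.float32)
    e=cv2.fitEllipse(H);C=np.array(e[0]);print("dial",e)
    pi=p.astype(int);red=near&(pi[...,0]>150)&(pi[...,1]<110)&(pi[...,2]<110)
    v,u=np.where(red);I=np.mean([onplane(T,a,b,45)[:2] for a,b in zip(u,v)],0)-C
    print("index",len(u),np.degrees(np.arctan2(I[1],I[0])),np.hypot(*I));return z,T,C
if __name__=="__main__":
    z,T,C=knob("pics/w1.npz",(247,171));p=z["p"].astype(int)
    yy,xx=np.mgrid[:384,:512];m=(p.min(2)>120)&(xx>242)&(xx<255)&(yy>155)&(yy<181)
    v,u=np.where(m);P=np.array([onplane(T,a,b,77)[:2] for a,b in zip(u,v)]);M=P.mean(0)
    e=np.linalg.svd(P-M)[2][0];e*=np.sign(e[1]);print("stripe",len(u),M,np.degrees(np.arctan2(e[1],e[0])),np.ptp((P-M)@e),"axis off",np.cross(e,C-M))
E
python3 -W ignore knob.py
```

```text
dial ((526.864501953125, -164.4138641357422), (78.70606231689453, 78.9683609008789), 22.321910858154297)
index 44 5.710164147758027 41.68841785625155
stripe 132 [ 531.85868751 -152.05087411] 67.70899525086674 22.95395955993328 axis off -0.06845040190666296
```

```bash
python3 -c "
from h import *
plan((526.9,-164.5,56),67.8,10)"
```

```text
[-0.0, -0.3, 14.5, 0, 0, 0.0111]
[-0.0, -0.3, 14.5, 0, 0, 0.0111]
[-0.0, -0.3, 14.5, 0, 0, 0.0111]
[-0.0, -0.3, 14.5, 0, 0, 0.0111]
[-0.0, -0.3, 14.5, 0, 0, 0.0111]
[-0.0, -0.3, 14.5, 0, 0, 0.0111]
[-0.0, -0.3, 14.5, 0, 0, 0.0111]
[-0.0, -0.3, 14.5, 0, 0, 0.0111]
[-0.0, -0.3, 14.5, 0, 0, 0.0111]
[-0.0, -0.3, 14.5, 0, 0, 0.0111]
dyaw -6.333544648510809 d [  -3.36395274    0.81259393 -145.31613286]
```

>>> apply_moves(
  rows=[
    [0,-1,20,0,0,0.022],
    [0,-1,20,0,0,0.022],
    [0,-1,20,0,0,0.022],
    [0,-0.5,15,0,0,0.022],
    [0,0,15,0,0,0.022],
  ],
  fingers=32,
)

```text
time: 4.32
tool_pos: [526.7, -164.2, 110.0]
tcp_rot: [-180.0, 0.0, 67.7]
ft_force: [-0.3, 0.4, -0.7]
finger_gap: 32.2
grip_force: 0.0
```

>>> apply_moves(
  rows=[
    [0,0,15,0,0,0],
    [0,0,15,0,0,0],
    [0,0,15,0,0,0],
    [0,0,10,0,0,0],
    [0,0,0,0,0,0],
  ],
)

```text
time: 4.95
tool_pos: [526.2, -164.0, 55.2]
tcp_rot: [-179.9, -0.0, 67.8]
ft_force: [0.0, -0.3, 0.4]
finger_gap: 32.2
grip_force: 0.0
```

```bash
python3 -c "
from h import *
st();plan((526.9,-164.5,56),67.8,1)"
```

```text
4.95 [ 526.2 -164.    55.2] [-179.9   -0.    67.8] [ 0.  -0.3  0.4] 32.2 0.0 [-23.   9. 103.   0.  68.  -0.]
[-0.2, 0.8, -0.8, 0, 0, 0.0005]
dyaw -0.028796948725130278 d [ 0.67453694 -0.50706609  0.80172126]
```

>>> apply_moves(
  rows=[
    [0,0.8,0,0,0,0],
    [0,0,0,0,0,0],
    [0,0,0,0,0,0],
    [0,0,0,0,0,0],
    [0,0,0,0,0,0],
  ],
  fingers=0,
  grip_force=25,
)

```text
time: 5.58
tool_pos: [527.2, -164.4, 56.9]
tcp_rot: [-179.9, 0.0, 67.8]
ft_force: [-6.4, 1.6, 4.1]
finger_gap: 13.2
grip_force: 28.2
```

>>> apply_moves(
  rows=[
    [0,0,0,0,0,0.1],
    [0,0,0,0,0,0.11],
    [0,0,0,0,0,0.11],
    [0,0,0,0,0,0.11],
    [0,0,0,0,0,0.11],
  ],
)

```text
time: 6.2
tool_pos: [526.6, -164.0, 56.9]
tcp_rot: [-179.9, 0.1, 36.7]
ft_force: [-9.2, 4.2, 6.7]
finger_gap: 13.5
grip_force: 28.8
```

>>> apply_moves(
  rows=[
    [0,0,0,0,0,0.11],
    [0,0,0,0,0,0.11],
    [0,0,0,0,0,0.11],
    [0,0,0,0,0,0.11],
    [0,0,0,0,0,0.104],
  ],
)

```text
time: 6.82
tool_pos: [526.3, -163.5, 56.9]
tcp_rot: [-179.9, 0.2, 5.5]
ft_force: [-10.9, 7.2, 9.8]
finger_gap: 13.4
grip_force: 29.1
```

>>> apply_moves(
  rows=[
    [0,0,0,0,0,0],
    [0,0,0,0,0,0],
    [0,0,0,0,0,0],
    [0,0,0,0,0,0],
    [0,0,0,0,0,0],
  ],
)

```text
time: 7.45
tool_pos: [526.3, -163.4, 56.9]
tcp_rot: [-179.9, 0.2, 5.7]
ft_force: [-10.5, 6.8, 9.5]
finger_gap: 13.1
grip_force: 29.0
```

>>> apply_moves(
  rows=[
    [0,0,0,0,0,0],
    [0,0,0,0,0,0],
    [0,0,0,0,0,0],
    [0,0,-15,0,0,0],
    [0,0,-20,0,0,0],
  ],
  fingers=32,
)

```text
time: 8.07
tool_pos: [527.5, -164.6, 92.4]
tcp_rot: [-180.0, 0.0, 5.7]
ft_force: [0.3, -0.2, -0.5]
finger_gap: 32.1
grip_force: 0.0
```

>>> apply_moves(
  rows=[
    [0,0,-25,0,0,0],
    [0,0,-25,0,0,0],
    [0,0,-25,0,0,0],
    [0,0,-20,0,0,0],
    [0,0,0,0,0,0],
  ],
)

```text
time: 8.7
tool_pos: [529.1, -165.2, 189.3]
tcp_rot: [179.9, -0.2, 5.7]
ft_force: [-0.2, -1.1, -1.1]
finger_gap: 32.6
grip_force: 0.0
```

```bash
python3 -W ignore - <<'E'
from h import *
st()
T=wristpose();p,d=eyes.snapshot("wrist");np.savez("pics/w2.npz",T=T,p=p,d=d)
for n in("knob_grip","knob_pointer","index_mark","cup_seat"):
    for r in models.place_of(n,"wrist"): print(n,np.round(r["xyz"],1),round(r["confidence"],2))
K=np.array(eyes.get_calibration("wrist")["intrinsics"]);c=np.linalg.inv(T)@[526.9,-164.5,44,1];q=K@c[:3];q=q[:2]/q[2];print(q)
u,v=[int(x) for x in q];cv2.imwrite("pics/w2c.png",cv2.resize(cv2.cvtColor(p,cv2.COLOR_RGB2BGR)[v-55:v+55,u-60:u+60],None,fx=5,fy=5,interpolation=2))
from knob import knob
z,T,C=knob("pics/w2.npz",q)
E
```

```text
8.7 [ 529.1 -165.2  189.3] [179.9  -0.2   5.7] [-0.2 -1.1 -1.1] 32.6 0.0 [-23.   1.  96.  -0.  82.  62.]
knob_grip [ 528.  -162.7   65.4] 0.57
knob_pointer [ 555.  -159.7   63.9] 0.68
index_mark [ 570.3 -161.8   50.6] 0.78
cup_seat [516.9 -29.3  80.1] 0.81
[246.96916601 178.02300307]
dial ((527.1444702148438, -164.70388793945312), (78.65047454833984, 79.17759704589844), 178.3264617919922)
index 43 6.094174755088162 40.44653883332405
```

View pics/w2c.png

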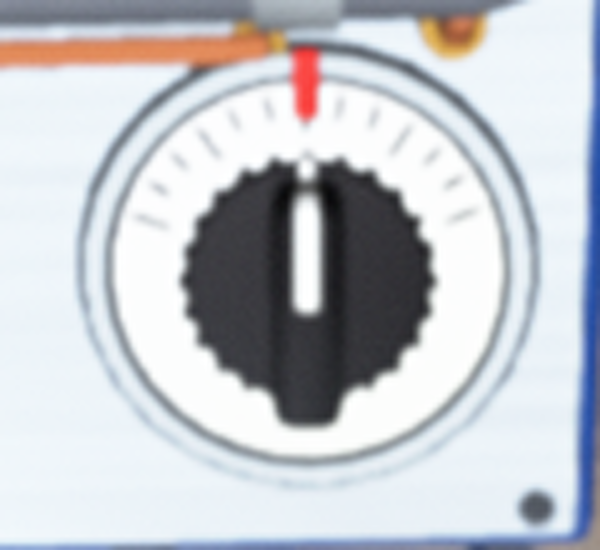

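The pointer now lines up with the red tab: pointer at (307,240) and tab at (306,85) in the crop. Next I'll move to hover over the can.

```bash
python3 -c "
from h import *
plan((515,386,300),132,15)"
```

```text
[2.9, -36.6, -7.7, 0, 0, -0.1469]
[8.2, -35.8, -7.7, 0, 0, -0.1469]
[13.3, -34.2, -7.7, 0, 0, -0.1469]
[18.2, -31.9, -7.7, 0, 0, -0.1469]
[22.7, -28.9, -7.7, 0, 0, -0.1469]
[26.6, -25.2, -7.7, 0, 0, -0.1469]
[30.1, -21.1, -7.7, 0, 0, -0.1469]
[32.8, -16.4, -7.7, 0, 0, -0.1469]
[34.9, -11.4, -7.7, 0, 0, -0.1469]
[36.2, -6.2, -7.7, 0, 0, -0.1469]
[36.7, -0.9, -7.7, 0, 0, -0.1469]
[36.4, 4.5, -7.7, 0, 0, -0.1469]
[35.4, 9.8, -7.7, 0, 0, -0.1469]
[33.5, 14.9, -7.7, 0, 0, -0.1469]
[31.0, 19.6, -7.7, 0, 0, -0.1469]
dyaw 126.28298451646162 d [-11.89437033 550.26296703 115.15325496]
```

>>> apply_moves(
  rows=[
    [3,-37,-8,0,0,-0.147],
    [8,-36,-8,0,0,-0.147],
    [13,-34,-8,0,0,-0.147],
    [18,-32,-8,0,0,-0.147],
    [23,-29,-8,0,0,-0.147],
  ],
  fingers=85,
)

```text
time: 9.57
tool_pos: [522.5, 20.7, 225.4]
tcp_rot: [-179.9, 0.1, 48.1]
ft_force: [1.3, -0.0, 0.2]
finger_gap: 84.9
grip_force: 0.0
```

>>> apply_moves(
  rows=[
    [27,-25,-8,0,0,-0.147],
    [30,-21,-8,0,0,-0.147],
    [33,-16,-8,0,0,-0.147],
    [35,-11,-8,0,0,-0.147],
    [36,-6,-7,0,0,-0.147],
  ],
)

```text
time: 10.2
tool_pos: [520.2, 203.8, 264.4]
tcp_rot: [-179.9, 0.0, 90.2]
ft_force: [0.6, -0.7, -0.2]
finger_gap: 84.8
grip_force: 0.0
```

>>> apply_moves(
  rows=[
    [37,-1,-7,0,0,-0.147],
    [36,4,-7,0,0,-0.147],
    [35,10,-7,0,0,-0.147],
    [34,15,-7,0,0,-0.147],
    [31,20,-7,0,0,-0.147],
  ],
)

```text
time: 10.82
tool_pos: [516.0, 387.4, 299.1]
tcp_rot: [-179.9, -0.0, 132.3]
ft_force: [0.5, 0.2, -0.3]
finger_gap: 84.8
grip_force: 0.0
```

>>> apply_moves(
  rows=[
    [0,0,0,0,0,0],
    [0,0,0,0,0,0],
    [0,0,0,0,0,0],
    [0,0,0,0,0,0],
    [0,0,0,0,0,0],
  ],
)

```text
time: 11.45
tool_pos: [516.7, 385.8, 300.4]
tcp_rot: [180.0, 0.0, 132.0]
ft_force: [0.3, 0.8, -0.6]
finger_gap: 85.3
grip_force: 0.0
```

```bash
python3 -W ignore - <<'E'
from h import *
st()
T=wristpose();p,d=eyes.snapshot("wrist");np.savez("pics/w3.npz",T=T,p=p,d=d);cv2.imwrite("pics/w3.png",cv2.cvtColor(p,cv2.COLOR_RGB2BGR))
for n in("spray_can","glue_bottle","paint_tin"):
    for r in models.place_of(n,"wrist"): print(n,np.round(r["xyz"],1),round(r["confidence"],2))
K=np.array(eyes.get_calibration("wrist")["intrinsics"])
v,u=np.where(d>0);X=(T[:3,:3]@(np.linalg.inv(K)@(np.stack([u,v,1+0*u])*d[v,u]))).T+T[:3,3];c=p[v,u].astype(int)
red=(c[:,0]>100)&(c[:,0]>2*c[:,1])
for m,lab in ((red&(X[:,2]>170)&(X[:,2]<235),"can"),):
    B=X[m&(np.hypot(X[:,0]-515,X[:,1]-386)<60)];t=B[B[:,2]>205]
    print(lab,len(B),B[:,2].max(),cv2.minEnclosingCircle(t[:,:2].astype(np.float32)) if len(t) else None)
E
```

```text
11.45 [516.7 385.8 300.4] [180.   0. 132.] [ 0.3  0.8 -0.6] 85.3 0.0 [ 32.  13.  71.  -0.  95. -10.]
spray_can [516.1 389.8   2.2] 0.98
spray_can [628.7 379.5  -2.3] 0.98
spray_can [603.4 530.3  -4.1] 0.72
glue_bottle [614.8 244.5  -1.6] 0.77
paint_tin [ 4.731e+02  2.594e+02 -4.000e-01] 0.56
can 883 215.50113646548076 ((513.2289428710938, 385.242431640625), 26.39588165283203)
```

View pics/w3.png

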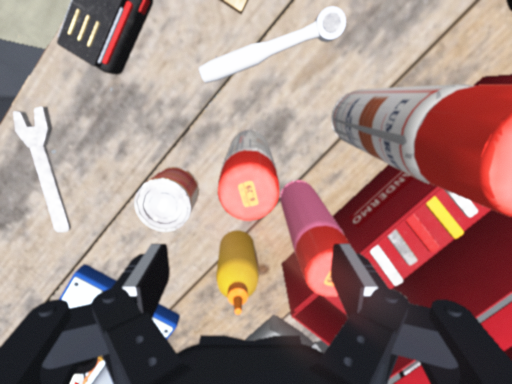

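The wrist view shows the target's red cap at (249,190), with the tin at (165,200), the glue bottle at (238,265) and the pink can at (318,250). The can is at about (513.5, 385.5). I'll descend and grip the cap.

>>> apply_moves(
  rows=[
    [1,-1,20,0,0,0],
    [1,-1,20,0,0,0],
    [0,-0.5,20,0,0,0],
    [0,0,15,0,0,0],
    [0,0,15,0,0,0],
  ],
)

```text
time: 12.28
tool_pos: [513.2, 386.1, 209.0]
tcp_rot: [-180.0, -0.0, 132.1]
ft_force: [-1.0, -0.0, 0.1]
finger_gap: 84.6
grip_force: 0.0
```

>>> apply_moves(
  rows=[
    [0,0,15,0,0,0],
    [0,0,12,0,0,0],
    [0,0,10,0,0,0],
    [0,0,8,0,0,0],
    [0,0,0,0,0,0],
  ],
)

```text
time: 12.9
tool_pos: [513.0, 386.0, 164.5]
tcp_rot: [-179.9, -0.0, 132.1]
ft_force: [0.2, -0.4, -0.7]
finger_gap: 84.8
grip_force: 0.0
```

>>> apply_moves(
  rows=[
    [0,0,0,0,0,0],
    [0,0,0,0,0,0],
    [0,0,0,0,0,0],
    [0,0,0,0,0,0],
    [0,0,0,0,0,0],
  ],
  fingers=0,
  grip_force=60,
)

```text
time: 13.52
tool_pos: [514.1, 386.7, 166.7]
tcp_rot: [179.9, 0.0, 132.1]
ft_force: [0.9, 0.7, 5.5]
finger_gap: 52.6
grip_force: 64.0
```

>>> apply_moves(
  rows=[
    [0,0,0,0,0,0],
    [0,0,0,0,0,0],
    [0,0,0,0,0,0],
    [0,0,-3,0,0,0],
    [0,0,-7,0,0,0],
  ],
)

```text
time: 14.15
tool_pos: [512.3, 385.6, 174.0]
tcp_rot: [-179.8, -0.0, 132.1]
ft_force: [0.4, 0.0, -3.5]
finger_gap: 52.6
grip_force: 63.2
```

>>> apply_moves(
  rows=[
    [0,0,-16,0,0,0],
    [0,0,-26,0,0,0],
    [0,0,-30,0,0,0],
    [0,0,-28,0,0,0],
    [0,0,-18,0,0,0],
  ],
  grip_force=80,
)

```text
time: 14.78
tool_pos: [513.7, 386.4, 296.2]
tcp_rot: [179.8, 0.0, 132.1]
ft_force: [-0.1, 0.4, -3.6]
finger_gap: 51.9
grip_force: 88.5
```

```bash
python3 -W ignore - <<'E'
from h import *
st()
p,d=eyes.snapshot("side");q,d2=eyes.snapshot("scene")
for r in models.place_of("spray_can","side"): print(np.round(r["xyz"],1),round(r["confidence"],2))
for r in models.place_of("cup_seat","side"): print(np.round(r["xyz"],1),round(r["confidence"],2))
z=np.load("pics/w2.npz");T=z["T"];d=z["d"];K=np.array(eyes.get_calibration("wrist")["intrinsics"])
for f in("w1","w2"):
    z=np.load(f"pics/{f}.npz");T=z["T"];d=z["d"];v,u=np.where(d>0)
    X=(T[:3,:3]@(np.linalg.inv(K)@(np.stack([u,v,1+0*u])*d[v,u]))).T+T[:3,3]
    r=np.hypot(X[:,0]-515.5,X[:,1]+30);B=X[(r<50)&(X[:,2]>99)&(X[:,2]<106)]
    print(f,len(B),np.median(B[:,2]),cv2.minEnclosingCircle(B[:,:2].astype(np.float32)),B[:,:2].min(0),B[:,:2].max(0))
    F=X[(r<25)&(X[:,2]<85)&(X[:,2]>65)];print("floor",len(F),np.median(F,0))
plan((515.5,-30,290),132-41,15)
E
```

```text
14.78 [513.7 386.4 296.2] [179.8   0.  132.1] [-0.1  0.4 -3.6] 51.9 88.5 [ 32.  13.  72.  -0.  94. -10.]
[469.5 684.7  -3.3] 0.87
[514.6 388.9 130.5] 0.76
[600.  530.8  -2.5] 0.74
[ 6.287e+02  3.798e+02 -4.000e-01] 0.59
[517.3 -26.2  77.5] 0.7
w1 1015 100.46241741779085 ((515.1741333007812, -30.407812118530273), 39.09986114501953) [476.45391905 -69.23410178] [554.11228705  -2.42616655]
floor 3090 [515.84006178 -29.29602796  74.17487597]
w2 1105 100.34569417467765 ((515.1581420898438, -29.937580108642578), 39.39466094970703) [475.82793913 -69.13926527] [554.05307801   9.27945404]
floor 1982 [515.27916462 -28.67718334  74.18264473]
[-20.7, -18.5, 0.2, 0, 0, 0.0478]
[-21.6, -17.5, 0.2, 0, 0, 0.0478]
[-22.4, -16.4, 0.2, 0, 0, 0.0478]
[-23.1, -15.3, 0.2, 0, 0, 0.0478]
[-23.8, -14.2, 0.2, 0, 0, 0.0478]
[-24.5, -13.1, 0.2, 0, 0, 0.0478]
[-25.1, -11.9, 0.2, 0, 0, 0.0478]
[-25.6, -10.7, 0.2, 0, 0, 0.0478]
[-26.1, -9.4, 0.2, 0, 0, 0.0478]
[-26.5, -8.2, 0.2, 0, 0, 0.0478]
[-26.9, -6.9, 0.2, 0, 0, 0.0478]
[-27.2, -5.6, 0.2, 0, 0, 0.0478]
[-27.4, -4.3, 0.2, 0, 0, 0.0478]
[-27.6, -3.0, 0.2, 0, 0, 0.0478]
[-27.7, -1.7, 0.2, 0, 0, 0.0478]
dyaw -41.05407872521164 d [   2.24872304 -416.14972954   -2.88849543]
```

>>> apply_moves(
  rows=[
    [-15,-13,0,0,0,0.048],
    [-22,-17.5,0,0,0,0.048],
    [-24,-17,0,0,0,0.048],
    [-25,-17,0,0,0,0.048],
    [-26,-16,0,0,0,0.048],
  ],
)

```text
time: 15.6
tool_pos: [513.5, 245.9, 291.7]
tcp_rot: [-179.9, 0.0, 118.1]
ft_force: [0.3, -0.2, -4.0]
finger_gap: 51.9
grip_force: 88.4
```

>>> apply_moves(
  rows=[
    [-26,-14,0,0,0,0.048],
    [-26,-12.5,0,0,0,0.048],
    [-27,-11,0,0,0,0.048],
    [-27,-10,0,0,0,0.048],
    [-27,-8,0,0,0,0.048],
  ],
)

```text
time: 16.23
tool_pos: [513.7, 101.7, 291.8]
tcp_rot: [-179.9, 0.0, 104.3]
ft_force: [0.8, -0.8, -3.1]
finger_gap: 52.2
grip_force: 88.4
```

```bash
python3 -W ignore - <<'E'
from h import *
st()
plan((515.2,-30,290),91,6)
E
```

```text
16.23 [513.7 101.7 291.8] [-179.9    0.   104.3] [ 0.8 -0.8 -3.1] 52.2 88.4 [ 6. -5. 92. -0. 93. -9.]
[-21.3, -5.2, 0.3, 0, 0, 0.0388]
[-21.5, -4.4, 0.3, 0, 0, 0.0388]
[-21.7, -3.5, 0.3, 0, 0, 0.0388]
[-21.8, -2.7, 0.3, 0, 0, 0.0388]
[-21.9, -1.8, 0.3, 0, 0, 0.0388]
[-21.9, -1.0, 0.3, 0, 0, 0.0388]
dyaw -13.33809391810729 d [   1.52941175 -131.65415439   -1.75818275]
```

>>> apply_moves(
  rows=[
    [-26,-6,0,0,0,0.039],
    [-26,-5,0,0,0,0.039],
    [-24,-3,0,0,0,0.039],
    [-22,-2,0,0,0,0.039],
    [-16,-1,0,0,0,0.039],
  ],
)

```text
time: 16.85
tool_pos: [518.0, -13.3, 292.0]
tcp_rot: [-179.9, -0.0, 93.2]
ft_force: [-0.4, 0.1, -4.2]
finger_gap: 51.6
grip_force: 88.4
```

>>> apply_moves(
  rows=[
    [-10,0,0,0,0,0.039],
    [-6,0,0,0,0,0],
    [0,0,0,0,0,0],
    [0,0,0,0,0,0],
    [0,0,0,0,0,0],
  ],
)

```text
time: 17.48
tool_pos: [519.7, -27.3, 293.3]
tcp_rot: [180.0, -0.0, 91.2]
ft_force: [-0.3, 0.1, -3.2]
finger_gap: 52.3
grip_force: 88.4
```

```bash
python3 -W ignore - <<'E'
from h import *
st()
import numpy as np
# can axis from side+scene depth: cylinder body points above cup
for c in("side","scene"):
    p,d=eyes.snapshot(c);k=eyes.get_calibration(c);K=np.array(k["intrinsics"]);R=np.array(k["R"]);t=np.array(k["t"])
    v,u=np.where(d>0);X=(R.T@((np.linalg.inv(K)@(np.stack([u,v,1+0*u])*d[v,u]))-t[:,None])).T
    r=np.hypot(X[:,0]-515,X[:,1]+30)
    from scipy.optimize import least_squares
    B=X[(r<45)&(X[:,2]>140)&(X[:,2]<285)]
    if len(B)>50:
        f=lambda q:np.hypot(B[:,0]-q[0]-q[2]*(B[:,2]-130),B[:,1]-q[1]-q[3]*(B[:,2]-130))-29
        o=least_squares(f,[515,-30,0,0],loss="soft_l1");print(c,len(B),np.round(o.x,3),"rms",np.sqrt(np.mean(o.fun**2)))
    C=X[(r<45)&(X[:,2]>98)&(X[:,2]<107)];print("rim",len(C),C.min(0) if len(C) else 0,C.max(0) if len(C) else 0)
    for n in("spray_can","cup_seat"):
        for q in models.place_of(n,c): print(n,np.round(q["xyz"],1),round(q["confidence"],2))
    cv2.imwrite(f"pics/{c}4.png",cv2.cvtColor(p,cv2.COLOR_RGB2BGR))
a=cv2.imread("pics/side4.png")[150:350,210:410];cv2.imwrite("pics/s4c.png",cv2.resize(a,(600,600)))
E
```

```text
17.48 [519.7 -27.3 293.3] [180.   -0.   91.2] [-0.3  0.1 -3.2] 52.3 88.4 [ -9.  -6.  92.   0.  94. -10.]
side 1429 [518.764 -28.396  -0.     -0.   ] rms 0.7688226931485226
rim 104 [476.37393078 -67.98124227  98.06593989] [552.63935597   6.08727097 104.88802475]
spray_can [599.2 533.1  -2.4] 0.93
spray_can [4.683e+02 6.835e+02 1.000e-01] 0.81
spray_can [523.6 -29.4 125.7] 0.76
spray_can [ 566.6 -158.9   48.1] 0.49
cup_seat [516.8 -30.1  77.6] 0.74
scene 695 [ 5.19763e+02 -2.73730e+01 -0.00000e+00 -4.00000e-03] rms 2.814884421634065
rim 47 [478.03634086 -66.68725712  98.15720251] [556.73842761  10.46821753 103.71462521]
spray_can [473.9 683.7  -2.5] 0.94
spray_can [517.4 -25.6 124. ] 0.76
spray_can [627.1 381.   -2.7] 0.61
cup_seat [522.1 -30.   78.1] 0.85
```

View pics/s4c.png

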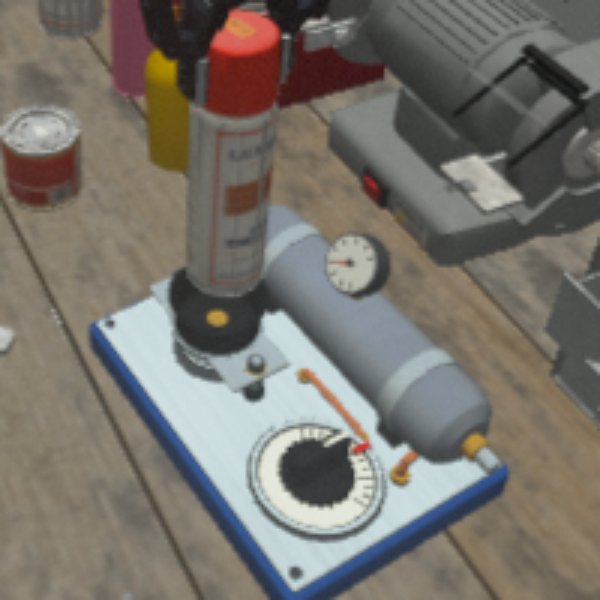

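The can hangs upright over the cup, about 4 mm off the cup axis. In the crop its base is at (228,285) and the cup at (217,318). I'll correct that and lower it.

>>> apply_moves(
  rows=[
    [-1.5,-2.5,4,0,0,0],
    [-1.2,-2,5,0,0,0],
    [0,0,5,0,0,0],
    [0,0,4,0,0,0],
    [0,0,0,0,0,0],
  ],
)

```text
time: 18.4
tool_pos: [515.0, -30.5, 274.7]
tcp_rot: [-179.9, -0.0, 91.1]
ft_force: [1.0, -0.7, -4.0]
finger_gap: 52.2
grip_force: 88.4
```

```bash
python3 -W ignore - <<'E'
from h import *
for i in range(3): st()
plan((515.2,-30,262),91,1)
E
```

```text
18.4 [515.  -30.5 274.7] [-179.9   -0.    91.1] [ 1.  -0.7 -4. ] 52.2 88.4 [ -9.  -6.  95.   0.  92. -10.]
18.4 [515.  -30.5 274.7] [-179.9   -0.    91.1] [ 1.  -0.7 -4. ] 52.2 88.4 [ -9.  -6.  95.   0.  92. -10.]
18.4 [515.  -30.5 274.7] [-179.9   -0.    91.1] [ 1.  -0.7 -4. ] 52.2 88.4 [ -9.  -6.  95.   0.  92. -10.]
[0.5, 0.2, 12.7, 0, 0, 0.0026]
dyaw -0.1462754135042985 d [  0.21593451   0.530078   -12.71328457]
```

>>> apply_moves(
  rows=[
    [0.3,0.2,3,0,0,0],
    [0,0,3,0,0,0],
    [0,0,3,0,0,0],
    [0,0,3,0,0,0],
    [0,0,3,0,0,0],
  ],
)

```text
time: 19.02
tool_pos: [515.4, -30.3, 260.1]
tcp_rot: [-180.0, 0.0, 91.1]
ft_force: [0.3, -0.1, -3.7]
finger_gap: 52.1
grip_force: 88.4
```

>>> apply_moves(
  rows=[
    [0,0,2,0,0,0],
    [0,0,2,0,0,0],
    [0,0,2,0,0,0],
    [0,0,1,0,0,0],
    [0,0,0,0,0,0],
  ],
)

```text
time: 19.65
tool_pos: [515.3, -30.3, 253.2]
tcp_rot: [-180.0, -0.0, 91.1]
ft_force: [0.4, 0.1, -3.0]
finger_gap: 52.2
grip_force: 88.4
```

>>> apply_moves(
  rows=[
    [0,0,2,0,0,0],
    [0,0,2,0,0,0],
    [0,0,2,0,0,0],
    [0,0,2,0,0,0],
    [0,0,1,0,0,0],
  ],
)

```text
time: 20.27
tool_pos: [515.3, -30.2, 244.1]
tcp_rot: [-180.0, -0.0, 91.1]
ft_force: [-0.3, 0.6, -3.2]
finger_gap: 52.3
grip_force: 88.4
```

>>> apply_moves(
  rows=[
    [0,0,1,0,0,0],
    [0,0,1,0,0,0],
    [0,0,1,0,0,0],
    [0,0,1,0,0,0],
    [0,0,0,0,0,0],
  ],
  grip_force=100,
)

```text
time: 20.9
tool_pos: [515.6, -30.3, 240.8]
tcp_rot: [180.0, 0.0, 91.1]
ft_force: [-0.3, 0.8, 3.5]
finger_gap: 51.8
grip_force: 106.7
```

>>> apply_moves(
  rows=[
    [0,0,1,0,0,0],
    [0,0,1,0,0,0],
    [0,0,1,0,0,0],
    [0,0,1,0,0,0],
    [0,0,1,0,0,0],
  ],
)

```text
time: 21.52
tool_pos: [515.6, -30.3, 235.6]
tcp_rot: [180.0, 0.0, 91.1]
ft_force: [-2.4, 1.2, 5.9]
finger_gap: 51.7
grip_force: 107.0
```

>>> apply_moves(
  rows=[
    [0,0,1,0,0,0],
    [0,0,1,0,0,0],
    [0,0,1,0,0,0],
    [0,0,1,0,0,0],
    [0,0,1,0,0,0],
  ],
)

```text
time: 22.15
tool_pos: [515.7, -30.3, 231.0]
tcp_rot: [179.9, 0.0, 91.1]
ft_force: [-2.2, 1.5, 9.2]
finger_gap: 51.2
grip_force: 107.4
```

>>> apply_moves(
  rows=[
    [0,0,1,0,0,0],
    [0,0,1,0,0,0],
    [0,0,0.5,0,0,0],
    [0,0,0.5,0,0,0],
    [0,0,0.5,0,0,0],
  ],
)

```text
time: 22.78
tool_pos: [515.7, -30.3, 227.9]
tcp_rot: [179.9, 0.0, 91.1]
ft_force: [-2.1, 1.7, 10.5]
finger_gap: 51.7
grip_force: 107.7
```

>>> apply_moves(
  rows=[
    [0,0,0.5,0,0,0],
    [0,0,0.5,0,0,0],
    [0,0,0.5,0,0,0],
    [0,0,0.5,0,0,0],
    [0,0,0,0,0,0],
  ],
)

```text
time: 23.4
tool_pos: [515.7, -30.3, 226.0]
tcp_rot: [179.9, 0.0, 91.1]
ft_force: [-3.4, 0.7, 11.7]
finger_gap: 52.0
grip_force: 107.8
```

>>> apply_moves(
  rows=[
    [0,0,0.5,0,0,0],
    [0,0,0.5,0,0,0],
    [0,0,0.3,0,0,0],
    [0,0,0,0,0,0],
    [0,0,0,0,0,0],
  ],
)

```text
time: 24.02
tool_pos: [515.8, -30.4, 225.8]
tcp_rot: [179.9, 0.0, 91.1]
ft_force: [-5.2, 0.9, 18.0]
finger_gap: 51.5
grip_force: 108.7
```

>>> apply_moves(
  rows=[
    [0,0,0.4,0,0,0],
    [0,0,0.4,0,0,0],
    [0,0,0,0,0,0],
    [0,0,0,0,0,0],
    [0,0,0,0,0,0],
  ],
)

```text
time: 24.65
tool_pos: [515.9, -30.4, 225.8]
tcp_rot: [179.9, 0.0, 91.2]
ft_force: [-6.5, 2.0, 22.0]
finger_gap: 51.2
grip_force: 109.4
```

```bash
python3 -W ignore - <<'E'
from h import *
st()
p,d=eyes.snapshot("side")
for n in("spray_can","cup_seat","glue_bottle","paint_tin","knob_pointer","index_mark"):
    for q in models.place_of(n,"side"): print(n,np.round(q["xyz"],1),round(q["confidence"],2))
cv2.imwrite("pics/s5c.png",cv2.resize(cv2.cvtColor(p,cv2.COLOR_RGB2BGR)[130:350,190:410],(600,600)))
st()
E
```

```text
24.65 [515.9 -30.4 225.8] [179.9   0.   91.2] [-6.5  2.  22. ] 51.2 109.4 [ -9.  -5.  99.  -0.  86. -10.]
spray_can [600.4 530.9  -3.2] 0.91
spray_can [468.6 684.7  -0. ] 0.85
spray_can [630.7 382.1  -3.2] 0.81
spray_can [513.7 -31.2  58.4] 0.55
cup_seat [516.2 -29.4  60.6] 0.91
cup_seat [515.9 -33.2  57.7] 0.7
glue_bottle [612.1 246.   -1. ] 0.53
paint_tin [471.8 261.3   1.4] 0.72
knob_pointer [ 552.2 -160.    63.2] 0.89
index_mark [ 569.7 -158.8   47.5] 0.7
25.0 [515.9 -30.4 225.8] [179.9   0.   91.2] [-6.4  0.7 22. ] 52.1 109.4 [ -9.  -5.  99.  -0.  86. -10.]
```

View pics/s5c.png

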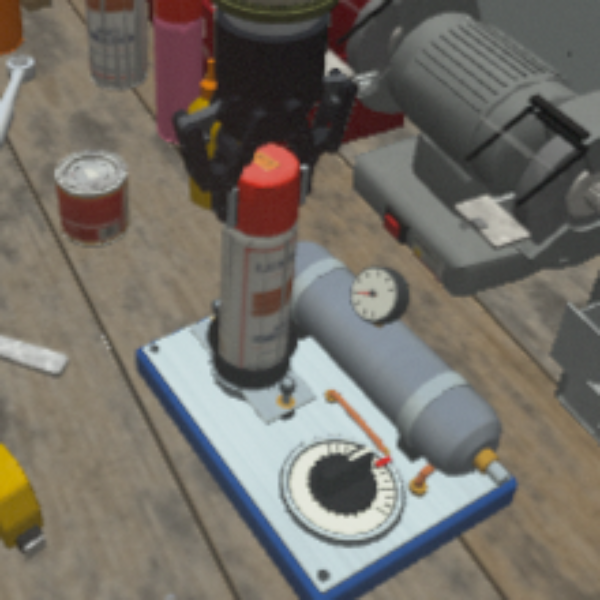

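The can stands upright in the cup at (255,370), with the cup fully down: its floor reads about 59 mm and the force rose sharply at the stop. The pointer is at the tab (380,462), and the tin and glue bottle haven't moved.

```bash
python3 -c "
from h import *
print(job.hand_in())"
```

```text
the job is handed in; nothing more can be done
None
```

I set the knob to the red tab, then pressed the can down onto the cup's stop and handed the job in still holding it there, at about 25 s with the glue bottle and paint tin undisturbed; the hand-in gave no verdict.

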